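# Scan the yellow job tray at the forge bench

## Robot

A 6-joint arm with a two-finger parallel gripper is mounted at the origin on the work surface. World frame = base frame: x ahead of the robot, y to its left, z up, the work surface at z = 0. Lengths are in m, angles in rad, forces in N, time in s.
With the tool pointing down it reaches from about 0.35 to 0.975 m from the base axis. Payload 4.9 kg.
Tool frame: the origin (TCP) lies between the finger pads; the fingertips stand 22 mm ahead of it and the grasp point (between the pads) lies 3 mm ahead of it; z points along the fingers, y is the line along which they close (so a half turn about z gives the same grasp; the last joint's range is limited). The gripper opens to 85 mm and grips with 20 to 120 N. Pads are 22 mm wide; open, the fingers measure 114 mm over their backs; the gripper's body (76 mm by 85 mm) begins 54 mm behind the grasp point. The pads swing forward as they close: fully open they stand 13 mm farther back than shut.
Start: joints at [-1.32, 0.053, 1.613, -0, 1.476, -0.119], TCP at [0.226, -0.583, 0.253] pointing down, gripper open.
Joint ranges: [-3.01, 3.01], [-1.01, 2.22], [0.06, 2.58], [-1.02, 4.17], [0.09, 2.62], [-3.14, 3.14]. Speed limits (rad/s): [2.57, 2.57, 3.14, 3.14, 3.14, 3.14].

## Interface

Orientations are given as a 3x3 rotation matrix whose columns are the frame's x, y, z axes.
In Python, from bench import r gives the robot as it stands.
- The arm moves only by the shell command python3 -m inch 'ROWS' [OPENING] [FORCE]. ROWS is a JSON object of lists of equal length, an entry for each row: "xyz": the shift along the tool's x, y, z in mm, a list of three; "angular": the turn, a rotation vector about the tool's x, y, z in rad, a list of three. A call has 1 to 8 rows; each row is the pose to reach, as a shift and turn from the pose commanded when the call began, along the tool's axes at that moment; what a row does not reach only later rows make up. A row lasts 1/12 s, in which the tool goes at most 41.7 mm and 7.16 degrees, less where a joint would pass 70% of its speed; a pose out of reach is approached as far as the arm can. A call with a gripper value outside its range is refused whole. OPENING is the opening, from 0 (shut) to 1 (fully open), set as the call begins (- or left out, the last holds). The fingers move at their own pace and stop on an object; FORCE is the grip in N (left out, the last holds). Time passes only in rows, so rows that repeat a pose let the fingers close. It gives the time, the measured TCP pose, the force, the opening and the grip force at its end, in the units of the state.
- r.get_state(): the state, without advancing time (a new reading comes with each control period).
- r.camera(name): name is "scene" or "top" or "wrist"; returns (picture, depth): 420x560x3 uint8, blue, green, red; 420x560 float32, m along the optical axis (not along the pixel's ray), 0 where there is no reading.
- r.camera_params(name): a dict with "K" (3x3 intrinsics, pixels), "rvec" (rotation vector, rad) and "tvec" (3), from world to camera coordinates, as OpenCV has them. Camera axes: x right, y down, z forward; pixel columns grow to the right and rows downward; lengths in m; the calibration is good to about 2 mm. A picture is of the moment at which its call begins: read the wrist's pose just before it. camera_params takes no time and is no camera call; for the wrist camera it gives the pose at the moment of the call.
- r.hand_in(): hands the job in; it is judged then, once.
The state is a dict: "t": time; "qpos": joint angles; "qvel": joint speeds; "tau": joint torques, N m; "position": TCP position; "tcp_rot": TCP orientation; "ft_force": force on the tool from outside, world axes, zero at the start; "wrist_torque": the same for the moment, N m; "finger_gap": opening from 0.0 (shut) to 1.0 (fully open); "finger_force": force on a finger pad.
Only numpy, scipy, OpenCV 4.12 (cv2) and the standard library are available. Lean on these libraries where they do the work, as an engineer would, in place of code of your own. Each camera call takes 0.05 s, during which the arm holds its last target. There are 200 camera calls.

## Task

Take the hand scanner out of its grey cradle and scan the dot-code label of the yellow job tray: hold the scanner upright with its window facing straight down at the middle of the label, about 6 cm above it, and keep it still there for a second or two without touching the tray. Then stand the scanner back in its cradle, setting it down rather than dropping it, and let go.

Things in the scene. Friction and masses are not known exactly. Their poses are not given: they have to be found in the camera images.
- scanner_mid (a point): Grip point on the head of the loose hand scanner (black and orange, pistol-shaped, 0.16 kg), on its axis, 50 mm above the window, 26 below the top. Head: upright block 60 (x) by 42 (y) by 76 mm (z), gripped here from above across y. Handle sticks out 88 mm from its -x face near the top, 30 mm wide, up to the head's top. z points up; it looks along -z through the red window on its underside.
- yellow_label (a point): Centre of the yellow job tray's label (white, 40 mm square, black dots), facing up (z), 41 mm above the bench on a ledge at the tray's -x end. The tray is fixed, 130 (x) by 100 (y) by 40 mm high, its middle 42 mm along +x from here; steel blanks inside stay below the rim. Green and blue trays of the same shape, with like labels, stand in the same row in any order.
- cradle_floor (a point): Centre of the inner floor of the grey scanner cradle, fixed in the row with the trays, in any place: base 110 (x) by 92 (y) mm, floor 8 mm above the bench, rim 6 mm thick and 14 mm high round an opening of 78 (x) by 60 mm (y). The scanner's nose stands on this floor, its axes within 5 degrees of the cradle's at the start; the scanner's grip point is then 50 mm above here.
There are look-alikes about, which are no part of the job. Leave any pink or turquoise look-alike of the part that bears scanner_mid alone. Of the things shaped like the part that bears yellow_label, the yellow one is meant.

How it is judged:
By the outcome, as a careful person would: the job done as asked, in the order asked, and still so for the second after the job is handed in, with the robot touching nothing.
It also fails if it takes over 58 s, if anything falls off the work surface, if the arm or the gripper's body presses on something with over 40 N, if the wrist force passes 120 N, or if a joint passes its speed limit or range.

## Working session

There is one attempt and no reset: what is moved stays moved. The work goes in short steps, Python scripts to look and compute and a shell command to move; the robot and the scene stay as the last step left them, time stands still between calls to the robot, and variables do not carry over. Pictures are saved under pics/ and viewed, at most 10 in all, crops included, and the job is handed in when it is done.

```bash
ls; mkdir -p pics; cat > h.py <<'E'
import numpy as np, cv2
from bench import r
def snap(n,f=None):
    p=r.camera_params(n); im,d=r.camera(n)
    if f: cv2.imwrite('pics/'+f,im)
    return p,im,d
def pts(p,d):
    K=p["K"];K=np.array(K);R=cv2.Rodrigues(np.array(p["rvec"],float))[0];t=np.array(p["tvec"],float).ravel()
    v,u=np.indices(d.shape)
    c=np.stack([(u-K[0,2])/K[0,0]*d,(v-K[1,2])/K[1,1]*d,d],-1)
    return (c-t)@R   # world
def ray(p,u,v,z):
    K=np.array(p["K"]);R=cv2.Rodrigues(np.array(p["rvec"],float))[0];t=np.array(p["tvec"],float).ravel()
    o=-R.T@t; w=R.T@np.linalg.inv(K)@np.array([u,v,1.])
    return o+w*(z-o[2])/w[2]
E
python3 - <<'E'
from h import *
s=r.get_state();print(s['t'],s['position'],np.round(s['tcp_rot'],3),s['finger_gap'])
snap('top','top.png');snap('scene','scene.png')
E
```

```text
pics
0.0 [ 0.22573647 -0.58219717  0.25205444] [[ 0.932  0.361 -0.   ]
 [ 0.361 -0.932  0.002]
 [ 0.    -0.002 -1.   ]] 0.9990503480078256
```

View pics/top.png

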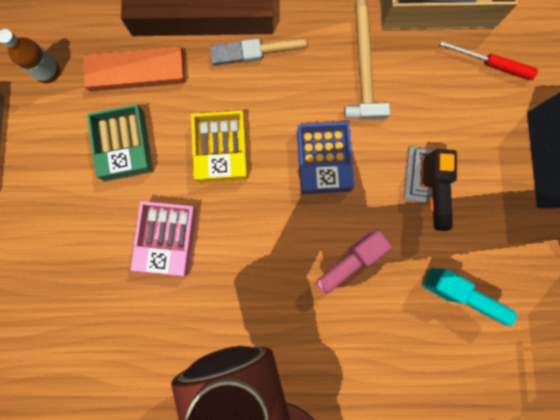

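View pics/scene.png

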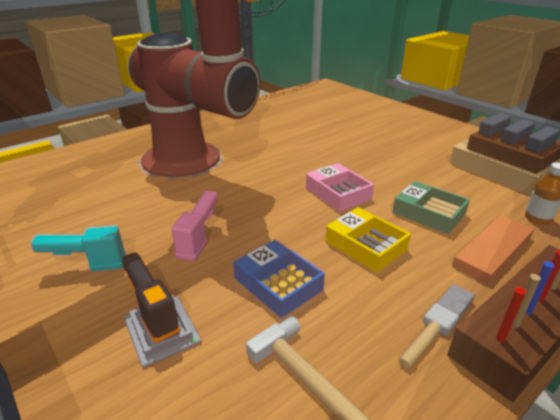

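Top view: the black/orange scanner's head is at (445,163) with its handle to (442,225), standing in the grey cradle at (420,173). Its look-alikes are pink (357,262) and turquoise (470,295). The yellow tray's label is at (219,166). Its look-alikes are green (119,160), blue (327,178) and pink (159,261). I choose the black/orange scanner and the yellow tray.

```bash
python3 - <<'E'
from h import *
p,im,d=snap('top'); P=pts(p,d)
hsv=cv2.cvtColor(im,cv2.COLOR_BGR2HSV)
cv2.imwrite('pics/crop.png',cv2.resize(im[90:250,180:520],None,fx=2.3,fy=2.3,interpolation=cv2.INTER_CUBIC))
def roi(m,x0,x1,y0,y1):
    o=np.zeros(m.shape,bool);o[y0:y1,x0:x1]=1;return o&m
# label: white px within yellow tray
w=roi((hsv[...,1]<60)&(hsv[...,2]>120),200,240,150,182)
def rect(m,z,n):
    mm=m.astype(np.uint8)*255
    pt=cv2.findNonZero(mm); W=np.array([ray(p,*q[0],z)[:2] for q in pt],np.float32)
    (c,sz,a)=cv2.minAreaRect(W);print(n,m.sum(),np.round(c,4),np.round(sz,4),round(a,1),'depthz',np.median(P[m][:,2]))
rect(w,.041,'label')
yl=roi((abs(hsv[...,0].astype(int)-27)<6)&(hsv[...,1]>170)&(hsv[...,2]>140),185,252,105,188)
rect(yl,.040,'ytray')
z=P[...,2]
R=roi((z>.074)&(z<.1)&(d>0),400,480,130,240)
rect(R,.084,'top all')
H=P[R];print('x hist',np.round(np.percentile(H[:,0],[1,50,99]),3),np.percentile(H[:,2],[5,50,95]))
# width vs x
for x0 in np.arange(H[:,0].min(),H[:,0].max(),.01):
    q=H[(H[:,0]>=x0)&(H[:,0]<x0+.01)];
    if len(q)>2: print(round(x0,3),np.round([q[:,1].min(),q[:,1].max(),np.median(q[:,2])],3))
o=roi((abs(hsv[...,0].astype(int)-15)<7)&(hsv[...,1]>200)&(hsv[...,2]>180),435,460,150,175);rect(o,.084,'orange')
E
```

```text
label 389 [0.5455 0.0951] [0.0394 0.0384] 0.7 depthz 0.04261582838552351
ytray 1756 [0.5855 0.0969] [0.1364 0.103 ] 3.2 depthz 0.04029916287137026
top all 1518 [ 0.4857 -0.3117] [0.043  0.1469] 85.6 depthz 0.08292877062925337
x hist [0.416 0.501 0.558] [0.07563414 0.08292877 0.08700712]
0.413 [-0.322 -0.295  0.082]
0.423 [-0.323 -0.295  0.083]
0.433 [-0.326 -0.296  0.082]
0.443 [-0.324 -0.297  0.081]
0.453 [-0.326 -0.299  0.08 ]
0.463 [-0.326 -0.299  0.079]
0.473 [-0.328 -0.301  0.078]
0.483 [-0.327 -0.303  0.076]
0.493 [-0.335 -0.301  0.077]
0.503 [-0.336 -0.296  0.085]
0.513 [-0.336 -0.297  0.085]
0.523 [-0.337 -0.297  0.085]
0.533 [-0.339 -0.298  0.086]
0.543 [-0.339 -0.299  0.086]
0.553 [-0.338 -0.3    0.084]
orange 229 [ 0.5347 -0.3201] [0.0233 0.0302] 85.9 depthz 0.08626366505886494
```

View pics/crop.png

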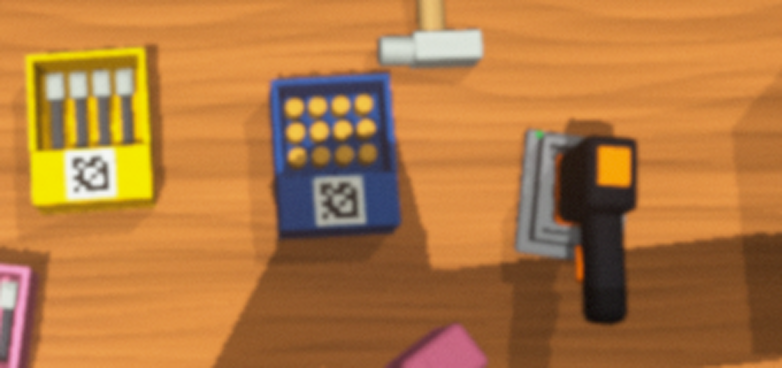

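The crop confirms it: the black/orange scanner stands in the grey cradle, head about (603,180) in the crop, handle pointing to -x. The yellow tray's label is at (90,173). Next I move above the scanner.

```bash
python3 -m inch '{"xyz":[[20,-7,3],[57,-21,8],[94,-34,13],[131,-48,18],[168,-61,23],[206,-75,28],[244,-88,34],[281,-102,39]],"angular":[[0,0,0.03],[0,0,0.09],[0,0,0.15],[0,0,0.21],[0,0,0.27],[0,0,0.33],[0,0,0.39],[0,0,0.447]]}' 1 40
python3 - <<'E'
from h import *
s=r.get_state();R=np.array(s['tcp_rot']);print(s['t'],s['position'],R.round(3))
print(R.T@(np.array([.529,-.318,.2])-s['position'])*1000)
E
```

```text
t: 0.82
position: [0.4521, -0.3844, 0.2137]
tcp_rot: [[0.997, -0.08, -0.0], [-0.08, -0.997, 0.0], [-0.0, -0.0, -1.0]]
ft_force: [0.8, -0.8, -0.4]
finger_gap: 0.999
finger_force: 0.0
0.8167 [ 0.45211824 -0.3843904   0.2136648 ] [[ 0.997 -0.08  -0.   ]
 [-0.08  -0.997  0.   ]
 [-0.    -0.    -1.   ]]
[ 71.3171882  -72.33427587  13.66848999]
```

```bash
python3 -m inch '{"xyz":[[27,-27,4],[52,-53,9],[66,-67,12],[71,-72,14],[71,-72,14],[71,-72,14]],"angular":[[0,0,0],[0,0,0],[0,0,0],[0,0,0],[0,0,0],[0,0,0]]}'
python3 - <<'E'
from h import *
p,im,d=snap('wrist','w1.png'); P=pts(p,d); s=r.get_state(); R=np.array(s['tcp_rot'])
z=P[...,2];m=(z>.07)&(z<.1)&(d>0)&(abs(P[...,1]+.318)<.06)&(abs(P[...,0]-.49)<.11)
np.save('P1.npy',P)
H=P[m];print(len(H))
for x0 in np.arange(.40,.57,.01):
    q=H[(H[:,0]>=x0)&(H[:,0]<x0+.01)]
    if len(q)>4: print(round(x0,3),np.round([q[:,1].min(),q[:,1].max(),np.median(q[:,2])],4))
b=H[H[:,0]>.505];print(b[:,0].max(), cv2.minAreaRect(b[b[:,2]>.08][:,:2].astype(np.float32)))
E
```

```text
t: 1.32
position: [0.5269, -0.32, 0.1999]
tcp_rot: [[0.997, -0.077, -0.001], [-0.077, -0.997, -0.0], [-0.001, 0.0, -1.0]]
ft_force: [-0.3, 0.4, -0.0]
finger_gap: 0.997
finger_force: 0.0
5478
0.41 [-0.3219 -0.2969  0.0819]
0.42 [-0.3236 -0.2941  0.0823]
0.43 [-0.3254 -0.2946  0.0811]
0.44 [-0.326  -0.2956  0.0799]
0.45 [-0.3267 -0.2966  0.0786]
0.46 [-0.3273 -0.2974  0.0775]
0.47 [-0.3277 -0.2983  0.0763]
0.48 [-0.3285 -0.2992  0.0751]
0.49 [-0.328  -0.3013  0.074 ]
0.5 [-0.3367 -0.2952  0.083 ]
0.51 [-0.3372 -0.2954  0.0835]
0.52 [-0.3387 -0.2965  0.084 ]
0.53 [-0.3392 -0.2974  0.0841]
0.54 [-0.3396 -0.2976  0.0839]
0.55 [-0.3402 -0.2988  0.0828]
0.56 [-0.3243 -0.3011  0.077 ]
0.5616950780326163 ((0.532176673412323, -0.31797048449516296), (0.04070555791258812, 0.05659851059317589), 85.67897033691406)
```

View pics/w1.png

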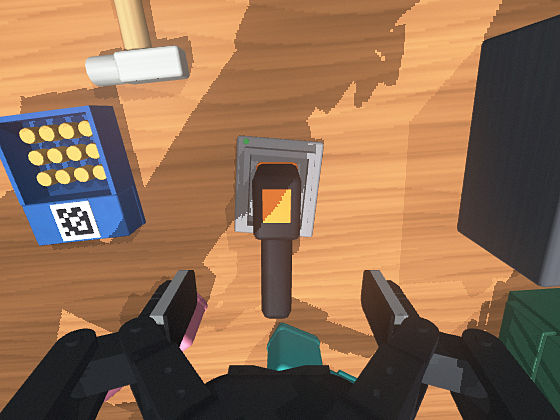

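Wrist view: the scanner head is at (277,200), centred between the fingers and aligned with the tool. The cradle around it is clear. Going down.

```bash
python3 -m inch '{"xyz":[[4,-2,15],[4,-2,45],[4,-2,75],[4,-2,105],[4,-2,125],[4,-2,137],[4,-2,140],[4,-2,140]],"angular":[[0,0,0],[0,0,0],[0,0,0],[0,0,0],[0,0,0],[0,0,0],[0,0,0],[0,0,0]]}'
python3 -m inch '{"xyz":[[0,0,0],[0,0,0],[0,0,0],[0,0,0],[0,0,0],[0,0,0],[0,0,0],[0,0,0]],"angular":[[0,0,0],[0,0,0],[0,0,0],[0,0,0],[0,0,0],[0,0,0],[0,0,0],[0,0,0]]}' 0 40
```

```text
t: 2.03
position: [0.5307, -0.3183, 0.0593]
tcp_rot: [[0.997, -0.078, -0.001], [-0.078, -0.997, 0.001], [-0.001, -0.001, -1.0]]
ft_force: [-0.8, -0.0, -0.1]
finger_gap: 1.001
finger_force: 0.0
t: 2.7
position: [0.5325, -0.3187, 0.0621]
tcp_rot: [[0.997, -0.077, 0.002], [-0.077, -0.997, -0.002], [0.002, 0.001, -1.0]]
ft_force: [-1.0, 0.6, 5.8]
finger_gap: 0.488
finger_force: 42.1
```

```bash
python3 -m inch '{"xyz":[[0,0,-3],[0,0,-8],[0,0,-20],[0,0,-40],[0,0,-62],[0,0,-80],[0,0,-90],[0,0,-90]],"angular":[[0,0,0],[0,0,0],[0,0,0],[0,0,0],[0,0,0],[0,0,0],[0,0,0],[0,0,0]]}'
python3 - <<'E'
from h import *
p,im,d=snap('wrist','w2.png'); P=pts(p,d); s=r.get_state(); R=np.array(s['tcp_rot']);T=np.array(s['position'])
print(T,R.round(4),s['ft_force'],s['finger_gap'])
Q=(P-T)@R; m=(d>0)&(d<.4)&(abs(Q[...,1])<.019)&(Q[...,0]>-.12)&(Q[...,0]<.04)&(Q[...,2]>-.06)&(Q[...,2]<.06)
for x0 in np.arange(-.12,.04,.01):
    q=Q[m&(Q[...,0]>=x0)&(Q[...,0]<x0+.01)]
    if len(q)>4: print(round(x0,3),np.round([q[:,1].min(),q[:,1].max(),np.median(q[:,2])],4))
t=Q[m&(Q[...,0]>-.027)&(Q[...,0]<.025)&(Q[...,2]<-.015)]
A=np.c_[t[:,:2],np.ones(len(t))];print('top plane slopes',np.linalg.lstsq(A,t[:,2],rcond=None)[0],len(t))
p,im,d=snap('scene','s2.png')
E
```

```text
t: 3.37
position: [0.5329, -0.3191, 0.1541]
tcp_rot: [[0.997, -0.077, 0.005], [-0.077, -0.997, -0.004], [0.005, 0.003, -1.0]]
ft_force: [0.5, -1.0, -1.7]
finger_gap: 0.49
finger_force: 41.4
[ 0.53209863 -0.31853017  0.15191397] [[ 0.997  -0.0771  0.0022]
 [-0.0771 -0.997  -0.0018]
 [ 0.0024  0.0016 -1.    ]] [-0.03757549  0.05103087 -2.38729781] 0.4892442649985336
-0.03 [-0.0189  0.0188 -0.0235]
-0.02 [-0.019   0.0189 -0.0237]
-0.01 [-0.0189  0.019  -0.0242]
-0.0 [-0.0189  0.019  -0.0242]
0.01 [-0.019   0.019  -0.0513]
0.02 [-0.019   0.019  -0.0115]
0.03 [-0.0157  0.017   0.0382]
top plane slopes [-0.35550407  0.0050778  -0.02920264] 10964
```

View pics/w2.png

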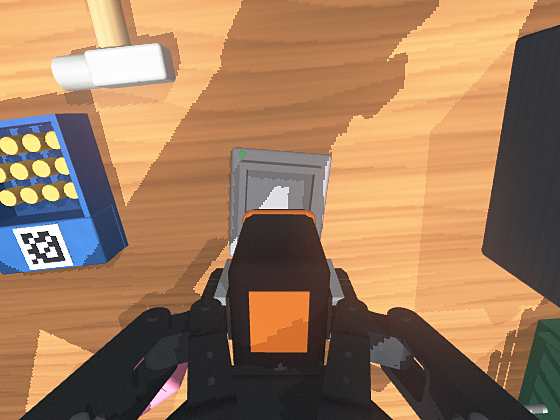

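View pics/s2.png

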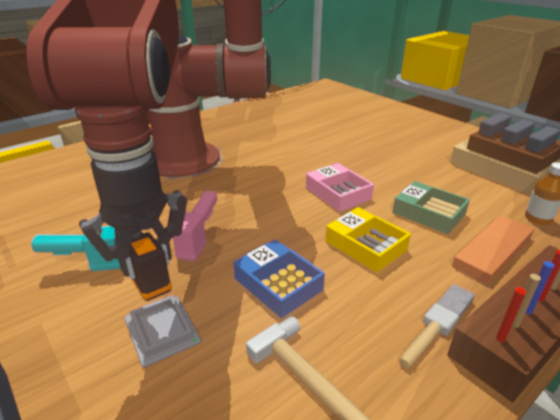

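Wrist view: the scanner is held straight and upright, its top at (280,320), and the cradle is empty at (280,195). The scene view agrees, with the scanner hanging upright at (150,265). Next I move towards the tray, stopping partway for a closer look.

```bash
python3 -m inch '{"xyz":[[0,-10,0],[-1,-32,0],[-3,-66,0],[-4,-102,0],[-6,-138,0],[-8,-174,0],[-9,-208,0],[-10,-236,0]],"angular":[[0,0,0],[0,0,0],[0,0,0],[0,0,0],[0,0,0],[0,0,0],[0,0,0],[0,0,0]]}'
python3 -m inch '{"xyz":[[0,-12,0],[0,-14,0],[0,-14,0],[0,-14,0]],"angular":[[0,0,0],[0,0,0],[0,0,0],[0,0,0]]}'
python3 - <<'E'
from h import *
s=r.get_state();R=np.array(s['tcp_rot']);T=np.array(s['position'])
p,im,d=snap('wrist','w3.png');P=pts(p,d);hsv=cv2.cvtColor(im,cv2.COLOR_BGR2HSV)
def rect(p,m,z,n):
    pt=cv2.findNonZero(m.astype(np.uint8)*255)
    if pt is None: print(n,'none');return
    W=np.array([ray(p,*q[0],z)[:2] for q in pt],np.float32)
    print(n,len(pt),cv2.minAreaRect(W), np.median(P[m][:,2]))
near=(abs(P[...,0]-.5455)<.04)&(abs(P[...,1]-.095)<.04)&(P[...,2]>.03)&(P[...,2]<.055)
rect(p,near&(hsv[...,1]<60)&(hsv[...,2]>110),.041,'label')
print(T,R.round(4))
p,im,d=snap('top');P=pts(p,d);hsv=cv2.cvtColor(im,cv2.COLOR_BGR2HSV)
near=(abs(P[...,0]-.53)<.08)&(abs(P[...,1]+.318)<.07)&(P[...,2]>.004)&(hsv[...,1]<70)
rect(p,near,.012,'cradle')
n2=near&(P[...,2]<.05); print((n2).sum()); 
E
```

```text
t: 4.13
position: [0.5381, -0.0788, 0.1482]
tcp_rot: [[0.997, -0.076, -0.003], [-0.076, -0.997, 0.002], [-0.004, -0.002, -1.0]]
ft_force: [-0.3, -0.5, -2.4]
finger_gap: 0.49
finger_force: 41.4
t: 4.47
position: [0.5405, -0.0687, 0.1497]
tcp_rot: [[0.997, -0.078, -0.001], [-0.078, -0.997, -0.0], [-0.001, 0.0, -1.0]]
ft_force: [-0.4, -0.4, -1.3]
finger_gap: 0.486
finger_force: 41.4
label 1428 ((0.5451968312263489, 0.09581554681062698), (0.04027306288480759, 0.04069073498249054), 3.128204822540283) 0.04092076194538709
[ 0.54054555 -0.06874673  0.14971035] [[ 9.97e-01 -7.76e-02 -1.00e-03]
 [-7.76e-02 -9.97e-01 -4.00e-04]
 [-1.00e-03  4.00e-04 -1.00e+00]]
cradle 2416 ((0.5268194079399109, -0.31603139638900757), (0.09015298634767532, 0.10805091261863708), 81.06881713867188) 0.009972728686994777
2416
```

View pics/w3.png

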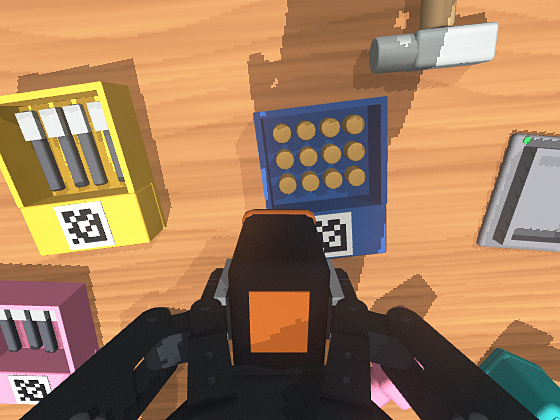

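Wrist view: the yellow tray's label is at (84,226), measured at (0.545, 0.096, 0.041), which agrees with the top view. The scanner is still firmly held. Now I move over the label.

```bash
python3 -m inch '{"xyz":[[-1,-10,-1],[-2,-35,-2],[-4,-68,-3],[-6,-102,-3],[-8,-132,-3],[-9,-152,-3],[-9,-162,-3],[-9,-164,-3]],"angular":[[0,0,0],[0,0,0],[0,0,0],[0,0,0],[0,0,0],[0,0,0],[0,0,0],[0,0,0]]}'
python3 -m inch '{"xyz":[[0,0,0],[0,0,0],[0,0,0],[0,0,0]],"angular":[[0,0,0],[0,0,0],[0,0,0],[0,0,0]]}'
python3 - <<'E'
from h import *
s=r.get_state();T=np.array(s['position']);R=np.array(s['tcp_rot']);print(s['t'],T,R.round(4))
print('to go mm',R.T@(np.array([.544,.0956,.153])-T)*1000)
p,im,d=snap('scene','s3.png');P=pts(p,d)
x0,y0=300,110;cv2.imwrite('pics/s3c.png',cv2.resize(im[60:280,250:460],None,fx=2.7,fy=2.7,interpolation=cv2.INTER_CUBIC))
m=(d>0)&(abs(P[...,0]-.545)<.045)&(abs(P[...,1]-.095)<.035)&(P[...,2]>.07)&(P[...,2]<.14)
Q=P[m];print(len(Q),np.percentile(Q,[0.5,2,50,98],axis=0).round(4))
E
```

```text
t: 5.23
position: [0.5445, 0.0974, 0.1534]
tcp_rot: [[0.997, -0.076, 0.0], [-0.076, -0.997, 0.0], [0.0, -0.0, -1.0]]
ft_force: [-0.5, 0.1, -2.4]
finger_gap: 0.484
finger_force: 41.5
t: 5.57
position: [0.5446, 0.0951, 0.1533]
tcp_rot: [[0.997, -0.079, -0.0], [-0.079, -0.997, -0.0], [-0.0, 0.0, -1.0]]
ft_force: [-0.7, 0.1, -1.7]
finger_gap: 0.486
finger_force: 41.5
5.5667 [0.54458364 0.09506868 0.15325786] [[ 9.969e-01 -7.880e-02 -1.000e-04]
 [-7.880e-02 -9.969e-01 -2.000e-04]
 [-1.000e-04  2.000e-04 -1.000e+00]]
to go mm [-0.62367552 -0.48372043  0.25781415]
560 [[0.5155 0.0669 0.102 ]
 [0.5176 0.0695 0.1032]
 [0.5661 0.0765 0.1207]
 [0.5759 0.1101 0.1389]]
```

View pics/s3c.png

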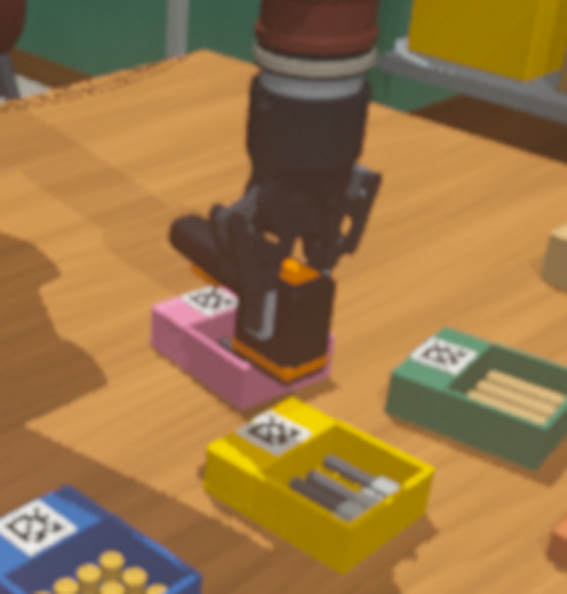

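Scene crop: the scanner hangs upright with its nose at (282,362) above the label at (272,430). The window is at z ≈ 0.101, about 60 mm above the label. Holding still.

```bash
python3 -m inch '{"xyz":[[0,0,0],[0,0,0],[0,0,0],[0,0,0],[0,0,0],[0,0,0],[0,0,0],[0,0,0]],"angular":[[0,0,0],[0,0,0],[0,0,0],[0,0,0],[0,0,0],[0,0,0],[0,0,0],[0,0,0]]}' >/dev/null
python3 -m inch '{"xyz":[[0,0,0],[0,0,0],[0,0,0],[0,0,0],[0,0,0],[0,0,0],[0,0,0],[0,0,0]],"angular":[[0,0,0],[0,0,0],[0,0,0],[0,0,0],[0,0,0],[0,0,0],[0,0,0],[0,0,0]]}' >/dev/null
python3 -m inch '{"xyz":[[0,0,0],[0,0,0],[0,0,0],[0,0,0],[0,0,0],[0,0,0],[0,0,0],[0,0,0]],"angular":[[0,0,0],[0,0,0],[0,0,0],[0,0,0],[0,0,0],[0,0,0],[0,0,0],[0,0,0]]}' >/dev/null
python3 -m inch '{"xyz":[[0,0,0],[0,0,0],[0,0,0],[0,0,0],[0,0,0],[0,0,0],[0,0,0],[0,0,0]],"angular":[[0,0,0],[0,0,0],[0,0,0],[0,0,0],[0,0,0],[0,0,0],[0,0,0],[0,0,0]]}'
python3 - <<'E'
from h import *
s=r.get_state();T=np.array(s['position']);R=np.array(s['tcp_rot']);print(s['t'],T)
print('to go mm',R.T@(np.array([.529,-.3175,.153])-T)*1000)
E
```

```text
t: 8.28
position: [0.5445, 0.0962, 0.1533]
tcp_rot: [[0.997, -0.077, 0.0], [-0.077, -0.997, -0.0], [0.0, 0.0, -1.0]]
ft_force: [0.5, 0.5, -2.1]
finger_gap: 0.487
finger_force: 41.5
8.2833 [0.54449991 0.09617297 0.15331245]
to go mm [1.64416727e+01 4.13636605e+02 3.17014626e-01]
```

```bash
python3 -m inch '{"xyz":[[0,10,0],[1,33,0],[3,68,0],[4,104,0],[6,140,0],[7,176,0],[8,211,0],[10,246,0]],"angular":[[0,0,0],[0,0,0],[0,0,0],[0,0,0],[0,0,0],[0,0,0],[0,0,0],[0,0,0]]}'
python3 -m inch '{"xyz":[[1,35,0],[3,70,0],[4,105,0],[5,134,0],[6,153,0],[7,164,0],[7,168,0],[7,168,0]],"angular":[[0,0,0],[0,0,0.01],[0,0,0.02],[0,0,0.03],[0,0,0.04],[0,0,0.05],[0,0,0.05],[0,0,0.05]]}'
python3 - <<'E'
from h import *
s=r.get_state();T=np.array(s['position']);R=np.array(s['tcp_rot'])
p,im,d=snap('wrist','w4.png');P=pts(p,d)
s=r.get_state();T=(T+np.array(s['position']))/2;print(s['t'],T)
print('to go mm',R.T@(np.array([.529,-.3175,.062])-T)*1000)
hsv=cv2.cvtColor(im,cv2.COLOR_BGR2HSV)
m=(abs(P[...,0]-.57)<.05)&(abs(P[...,1]+.318)<.07)&(P[...,2]>.006)&(P[...,2]<.03)&(hsv[...,1]<70)
Q=P[m]
for x0 in np.arange(.54,.6,.01):
    q=Q[(Q[:,0]>=x0)&(Q[:,0]<x0+.01)]
    if len(q)>4:
        print(round(x0,3),np.percentile(q[:,1],[1,99]).round(4),'rim',np.round(np.percentile(q[q[:,2]>.011][:,1],[1,99]),4))
print(Q[:,0].max(),np.percentile(Q[:,2],[5,50,95]))
E
```

```text
t: 8.95
position: [0.5347, -0.1522, 0.1535]
tcp_rot: [[0.997, -0.078, 0.0], [-0.078, -0.997, -0.0], [0.0, 0.0, -1.0]]
ft_force: [0.3, -0.5, -1.7]
finger_gap: 0.484
finger_force: 41.5
t: 9.62
position: [0.5292, -0.3184, 0.1532]
tcp_rot: [[0.992, -0.128, -0.0], [-0.128, -0.992, 0.0], [-0.0, -0.0, -1.0]]
ft_force: [0.4, 0.5, -2.1]
finger_gap: 0.486
finger_force: 41.5
9.6667 [ 0.52926229 -0.31796182  0.15312772]
to go mm [-0.28740484 -0.39125148 91.12797529]
0.54 [-0.3649 -0.2753] rim [-0.3566 -0.2839]
0.55 [-0.3664 -0.2768] rim [-0.3582 -0.2852]
0.56 [-0.3681 -0.2782] rim [-0.359  -0.2867]
0.57 [-0.3679 -0.2801] rim [-0.3407 -0.2884]Traceback (most recent call last):
  File "<stdin>", line 12, in <module>
    return _quantile_unchecked(
        a, q, axis, out, overwrite_input, method, keepdims, weights)
    return _ureduce(a,
                    func=_quantile_ureduce_func,
    ...<5 lines>...
                    overwrite_input=overwrite_input,
                    method=method)
    r = func(a, **kwargs)
    result = _quantile(arr,
                       quantiles=q,
    ...<2 lines>...
                       out=out,
                       weights=wgt)
    slices_having_nans = np.isnan(arr[-1, ...])
                                  ~~~^^^^^^^^^
IndexError: index -1 is out of bounds for axis 0 with size 0
```

View pics/w4.png

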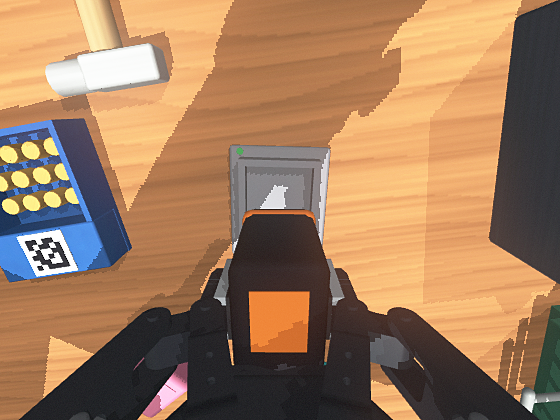

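Wrist view: the scanner is lined up over the empty cradle at (280,190), with the same axes and the centre within 2 mm. Lowering now.

```bash
python3 -m inch '{"xyz":[[-1,0,10],[-1,0,28],[-1,0,46],[-1,0,62],[-1,0,74],[-1,0,82],[-1,0,86],[-1,0,87]],"angular":[[0,0,0],[0,0,0],[0,0,0],[0,0,0],[0,0,0],[0,0,0],[0,0,0],[0,0,0]]}'
python3 -m inch '{"xyz":[[0,0,0.5],[0,0,1],[0,0,1.5],[0,0,2],[0,0,2.5],[0,0,3],[0,0,3],[0,0,3]],"angular":[[0,0,0],[0,0,0],[0,0,0],[0,0,0],[0,0,0],[0,0,0],[0,0,0],[0,0,0]]}'
```

```text
t: 10.33
position: [0.5283, -0.3171, 0.0655]
tcp_rot: [[0.992, -0.126, -0.001], [-0.126, -0.992, 0.001], [-0.001, -0.001, -1.0]]
ft_force: [-0.7, 0.8, -2.0]
finger_gap: 0.485
finger_force: 41.5
t: 11.0
position: [0.5285, -0.3178, 0.0633]
tcp_rot: [[0.992, -0.127, 0.0], [-0.127, -0.992, 0.0], [0.0, -0.0, -1.0]]
ft_force: [0.3, -0.7, -3.2]
finger_gap: 0.487
finger_force: 41.5
```

```bash
python3 -m inch '{"xyz":[[0,0,0.5],[0,0,1],[0,0,1.5],[0,0,1.5],[0,0,1.5]],"angular":[[0,0,0],[0,0,0],[0,0,0],[0,0,0],[0,0,0]]}'
python3 -m inch '{"xyz":[[0,0,0.5],[0,0,1],[0,0,1],[0,0,1]],"angular":[[0,0,0],[0,0,0],[0,0,0],[0,0,0]]}'
```

```text
t: 11.42
position: [0.5286, -0.3178, 0.0622]
tcp_rot: [[0.992, -0.127, -0.0], [-0.127, -0.992, -0.0], [0.0, 0.0, -1.0]]
ft_force: [-2.0, 2.2, 1.8]
finger_gap: 0.492
finger_force: 41.7
t: 11.75
position: [0.5286, -0.3179, 0.0621]
tcp_rot: [[0.992, -0.127, -0.0], [-0.127, -0.992, 0.0], [-0.0, -0.0, -1.0]]
ft_force: [-3.5, 3.4, 7.1]
finger_gap: 0.487
finger_force: 42.5
```

The upward force and the stalled height show it has touched the floor. Releasing.

```bash
python3 -m inch '{"xyz":[[0,0,-0.5],[0,0,-0.5],[0,0,-0.5],[0,0,-0.5],[0,0,-0.5],[0,0,-0.5],[0,0,-0.5],[0,0,-0.5]],"angular":[[0,0,0],[0,0,0],[0,0,0],[0,0,0],[0,0,0],[0,0,0],[0,0,0],[0,0,0]]}' 1 20
python3 -m inch '{"xyz":[[0,0,-5],[0,0,-15],[0,0,-35],[0,0,-60],[0,0,-90],[0,0,-115],[0,0,-130],[0,0,-135]],"angular":[[0,0,0],[0,0,0],[0,0,0],[0,0,0],[0,0,0],[0,0,0],[0,0,0],[0,0,0]]}'
python3 - <<'E'
from h import *
p,im,d=snap('wrist','w5.png');P=pts(p,d)
m=(d>0)&(abs(P[...,0]-.53)<.04)&(abs(P[...,1]+.318)<.05)&(P[...,2]>.079)&(P[...,2]<.1)
print(cv2.minAreaRect(P[m][:,:2].astype(np.float32)),np.percentile(P[m][:,2],[5,50,95]))
E
```

```text
t: 12.42
position: [0.5285, -0.3178, 0.0612]
tcp_rot: [[0.992, -0.127, -0.0], [-0.127, -0.992, 0.0], [-0.0, -0.0, -1.0]]
ft_force: [-0.5, -0.5, -0.1]
finger_gap: 1.002
finger_force: 0.0
t: 13.08
position: [0.5302, -0.3191, 0.2019]
tcp_rot: [[0.992, -0.127, 0.006], [-0.127, -0.992, -0.005], [0.007, 0.004, -1.0]]
ft_force: [1.7, -0.2, 0.5]
finger_gap: 1.0
finger_force: 0.0
((0.5278264284133911, -0.31741318106651306), (0.041412707418203354, 0.058535195887088776), 82.4354476928711) [0.0807239  0.08365628 0.08515023]
```

View pics/w5.png

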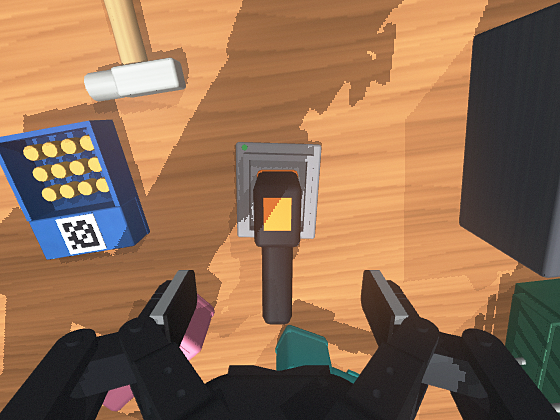

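Wrist view: the scanner stands upright in the cradle at (277,210). Its top is at z = 0.084 and it is centred, with the gripper clear of it.

```bash
python3 -m inch '{"xyz":[[0,0,0],[0,0,0],[0,0,0],[0,0,0]],"angular":[[0,0,0],[0,0,0],[0,0,0],[0,0,0]]}' >/dev/null; python3 -c "from bench import r; print(r.hand_in())"
```

```text
the job is handed in; nothing more can be done
None
```

I held the scanner still about 6 cm above the yellow tray's label for over 2.5 s, set it back upright in its cradle, let go, and handed the job in at about 13.5 s of the 58 s limit.

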